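# Point out the loose lid and the mug it belongs on

## Task

One of the three mugs on the tea tray has lost its cover; show the room attendant which lid goes where without touching anything on the tray. Point at the loose lid, fingertips just above its middle (not more than 5 cm), and dwell there for two seconds, then point in the same way at the mouth of the uncovered mug, dwell two seconds, and finish still pointing there. Stay well clear of the covered mugs, the ashtray and the tea holder: do not pass close over them on the way.

Things in the scene. Friction and masses are not known exactly. Their poses are not given: they have to be found in the camera images.
- tray: fixed dark brown serving tray, 320 x 460 mm, floor 5 mm and lip 25 mm above the desk. Origin: centre of its underside; x across it away from the robot, y along it. Mugs in a row along its far side; lid, ashtray and tea holder in a row along its near side, in any order, spaced 130 mm, rows 155 mm apart. Else only a kettle and two bottles, 225 mm tall, far to the robot's right (y below -0.45 m, x below 0.25 m)
- loose_lid: loose mug lid of white plastic with a fluted edge and a thin green circle on its flat closed top, 98 mm across, 14 mm tall, 30 g, lying flat on the tray, top up. Origin: centre of its underside; z up
- loose_lid_top (a point): middle of the loose lid's flat top, about 19 mm above the desk; z up
- open_mug: the mug without a lid: cream stoneware, 80 mm across, 95 mm tall, hollow, mouth open and upright, its handle (reaching 77 mm from the axis) turned roughly towards the robot. Origin: centre of its underside; z up
- open_mug_rim (a point): centre of the open mug's mouth, level with its rim, 95 mm above the mug's underside and about 100 mm above the desk; z up
- covered_mug_a: first of two mugs just like the open one but wearing a lid; with the lid 99 mm tall, 98 mm across at the top. Origin: centre of its underside. To be left alone
- cover_a: lid lying loosely on covered mug a, same make as the loose lid; its origin is the centre of its underside, its top is 14 mm higher, about 104 mm above the desk. To be left alone
- covered_mug_b: second covered mug, same as covered mug a. To be left alone
- cover_b: lid lying loosely on covered mug b, same as the lid on a. To be left alone
- ashtray: round white ceramic ashtray with three grey notches in its rim, 100 mm across, 32 mm tall, open, on the tray. Origin: centre of its underside. To be left alone
- tea_holder: open wooden box, 70 x 90 x 45 mm, filled with green tea sachets that stand up to 68 mm, on the tray. Origin: centre of its underside. To be left alone
Mind the look-alikes: they are no part of the job. What is shaped like the loose_lid but blue or brown is not meant. What is shaped like the open_mug but black is not meant.

How it is judged:
On the way, in this order (a step that is already met when the one before it is completed fails the run):
1. the fingertips point at the loose lid, just above its middle, and dwell there (horizontal distance between the grasp point and loose_lid_top below 0.035 m and z of the grasp point in the frame of loose_lid_top between 0.02 and 0.085 m), for 1.5 s.
2. the fingertips point at the open mug, just above its mouth, and dwell there (horizontal distance between the grasp point and open_mug_rim below 0.035 m and z of the grasp point in the frame of open_mug_rim between 0.02 and 0.085 m), for 1.5 s.
At the end, for the whole second after the job is handed in: The fingers still point at the mouth of the mug without a lid: grasp point within 35 mm of its centre seen from above and 20 to 85 mm above the rim (fingertips some 0 to 65 mm above it). Lids, mugs, ashtray and tea holder lie within 8 mm of where they were, lid and mug at rest (all of step 2 and distance of each of loose_lid, open_mug, covered_mug_a, covered_mug_b, cover_a, cover_b, ashtray, tea_holder from where it was at the start of the episode below 0.008 m and linear speed of each of loose_lid, open_mug below 0.02 m/s); the robot touches nothing.
It fails at once if the loose lid or the open mug is touched, pushed, lifted or carried (contact force between any of the fingers, the arm and loose_lid above 0.3 N or distance of any of loose_lid, open_mug from where it was at the start of the episode above 0.008 m or contact force between any of the fingers, the arm and open_mug above 0.3 N).
It fails at once if a covered mug, its lid, the ashtray or the tea holder is touched or moved (contact force between any of the fingers, the arm and covered_mug_a above 0.3 N or distance of any of covered_mug_a, covered_mug_b, cover_a, cover_b, ashtray, tea_holder from where it was at the start of the episode above 0.008 m or contact force between any of the fingers, the arm and covered_mug_b above 0.3 N or contact force between any of the fingers, the arm and cover_a above 0.3 N or contact force between any of the fingers, the arm and cover_b above 0.3 N or contact force between any of the fingers, the arm and ashtray above 0.3 N or contact force between any of the fingers, the arm and tea_holder above 0.3 N).
It fails at once if the tray is touched (contact force between any of the fingers, the arm and tray above 0.3 N).
It fails at once if the fingertips come close over a covered mug (3 cm from its middle, 5 cm from its top) ((horizontal distance between the grasp point and cover_a below 0.03 m and z of the grasp point in the frame of cover_a between -0.006 and 0.084 m) or (horizontal distance between the grasp point and cover_b below 0.03 m and z of the grasp point in the frame of cover_b between -0.006 and 0.084 m)).
It fails at once if the fingertips come close over the ashtray or the tea holder (3 cm from its middle, 5 cm from its top) ((horizontal distance between the grasp point and ashtray below 0.03 m and z of the grasp point in the frame of ashtray between 0.012 and 0.102 m) or (horizontal distance between the grasp point and tea_holder below 0.03 m and z of the grasp point in the frame of tea_holder between 0.048 and 0.138 m)).
It also fails if it takes over 45 s, if anything falls off the work surface, if the arm or the gripper's body presses on something with over 40 N, if the wrist force passes 120 N, or if a joint passes its speed limit or range.

## Robot

A 6-joint arm with a two-finger parallel gripper is mounted at the origin on the work surface. World frame = base frame: x ahead of the robot, y to its left, z up, the work surface at z = 0. Lengths are in m, angles in rad, forces in N, time in s.
With the tool pointing down it reaches from about 0.375 to 0.9 m from the base axis. Payload 3.1 kg.
Tool frame: the origin (TCP) lies between the finger pads; the fingertips stand 11 mm ahead of it and the grasp point (between the pads) lies 8 mm behind it; z points along the fingers, y is the direction in which the jaws open and shut (so a half turn about z gives the same grasp; the last joint's range is limited). The gripper opens to 85 mm and grips with 20 to 120 N. Pads are 22 mm wide; open, the fingers measure 114 mm over their backs; the gripper's body (76 mm by 85 mm) begins 54 mm behind the grasp point. The pads swing forward as they close: fully open they stand 13 mm farther back than shut.
Start: joints at [-1.28, 0.527, 1.433, -0, 1.181, -0.178], TCP at [0.283, -0.557, 0.242] pointing down, gripper open.
Joint ranges: [-3.08, 3.08], [-0.75, 2.2], [0.22, 2.44], [-1.43, 4.57], [0, 2.65], [-2.85, 2.85]. Speed limits (rad/s): [2.79, 2.79, 3.14, 3.14, 3.14, 3.14].

## Interface

Orientations are given as a unit quaternion [x, y, z, w].
In Python, from station import manip gives the robot as it stands. The module is installed in compiled form; this text tells all that it offers.
- The arm moves only by the tool arm_command, never from a script. Its argument "rows" is a list of rows, each a list of 3 entries, a list of its own where there are three numbers: the shift along the world's x, y, z in mm, then the turn about the world's z in rad, then the closure, from -1 (fully open) to 1 (shut), so that 0 is half open. A call has 1 to 12 rows; each row shifts and turns the commanded pose from where the row before left it; what a row does not reach is not made up. A row lasts 1/8 s, in which the tool goes at most 62.5 mm and 10.7 degrees, less where a joint would pass 70% of its speed; a pose out of reach is approached as far as the arm can. A call with a gripper value outside its range is refused whole. The fingers move at their own pace and stop on an object; "squeeze" is the grip in N (left out, the last holds). Time passes only in rows, so rows that do not move let the fingers close. It gives the time, the measured TCP pose, the force and the opening at its end, in the units of the state.
- manip.sense(): the state, without advancing time (a new reading comes with each control period).
- manip.snapshot(name): name is "scene" or "top" or "wrist"; returns the picture (420x560x3 uint8, blue, green, red); there is no depth.
- manip.get_calibration(name): a dict with "fovy" (degrees; the focal length in pixels is half the picture's height over the tangent of half this angle, whatever the lens; pixels are square), "cx", "cy" (the principal point, pixels), "R" (3x3) and "t" (3): a world point X has camera coordinates R X + t. Camera axes: x right, y down, z forward; pixel columns grow to the right and rows downward; lengths in m; the calibration is good to about 2 mm. A picture is of the moment at which its call begins: read the wrist's pose just before it. get_calibration takes no time and is no camera call; for the wrist camera it gives the pose at the moment of the call.
- manip.sign_off(): hands the job in, once; it reports no verdict.
The state is a dict: "t": time; "q": joint angles; "qd": joint speeds; "tau": joint torques, N m; "tcp_pos": TCP position; "tool_rot": TCP orientation; "force": force on the tool from outside, world axes, zero at the start; "ft_torque": the same for the moment, N m; "finger_gap": opening from 0.0 (shut) to 1.0 (fully open).
Only numpy, scipy, OpenCV 4.12 (cv2) and the standard library are available. Lean on these libraries where they do the work, as an engineer would, in place of code of your own. Each camera call takes 0.05 s, during which the arm holds its last target.

## Working session

There is one attempt and no reset: what is moved stays moved. The work goes in short steps, Python scripts to look and compute and a tool call to move; the robot and the scene stay as the last step left them, time stands still between calls to the robot, and variables do not carry over. Pictures are saved under pics/ and viewed, and the job is handed in when it is done.

Besides the shell and the picture viewer there is one more tool, called after "Request:" as name(argument=value, ...) on one line, values as JSON. arm_command: Moves the arm, as the interface text tells. Its arguments: {"type":"object","properties":{"rows":{"type":"array","items":{"type":"array"}},"squeeze":{"type":"number"}},"required":["rows"]}

```bash
mkdir -p pics
python3 - <<'E'
from station import manip
import cv2
for n in("scene","top"):
    im=manip.snapshot(n); cv2.imwrite(f"pics/{n}0.png",im)
    c=manip.get_calibration(n); print(n,c)
print(manip.sense())
E
```

```text
scene {'fovy': 45.21817519442369, 'cx': 261.66382445047003, 'cy': 208.5010732484719, 'R': array([[ 0.09123206,  0.9956793 , -0.01730419],
       [ 0.79045638, -0.08297491, -0.60687221],
       [-0.60568591,  0.041688  , -0.79461103]]), 't': array([-0.02418025, -0.30202446,  1.60222644])}
top {'fovy': 42.39457706475245, 'cx': 286.13081286853975, 'cy': 208.26982007062193, 'R': array([[-0.02504084, -0.9994763 , -0.02049602],
       [-0.99734076,  0.02638051, -0.06793723],
       [ 0.06844235,  0.01874031, -0.99747905]]), 't': array([1.17948703e-03, 4.91263874e-01, 1.24122402e+00])}
{'t': 0.1, 'q': array([-1.27950472e+00,  5.28367743e-01,  1.43378826e+00,  1.03615272e-05,
        1.18140736e+00, -1.78520062e-01]), 'qd': array([ 0.00189308, -0.00211885, -0.00449776,  0.0025971 , -0.00207218,
        0.00181774]), 'tau': array([ 4.77833316e-05, -4.43305242e+01, -1.78585732e+01, -3.16531468e-04,
        3.90376095e-03,  1.66037313e-05]), 'tcp_pos': array([ 0.2827826 , -0.556661  ,  0.24143033]), 'tool_rot': array([ 9.72536250e-01,  2.32749376e-01, -5.07473478e-05, -9.84061946e-04]), 'force': array([0.77677236, 0.5127936 , 0.3080748 ]), 'ft_torque': array([-0.01073146,  0.01444356,  0.03004413]), 'finger_gap': 0.9990514873632057}
```

View pics/scene0.png

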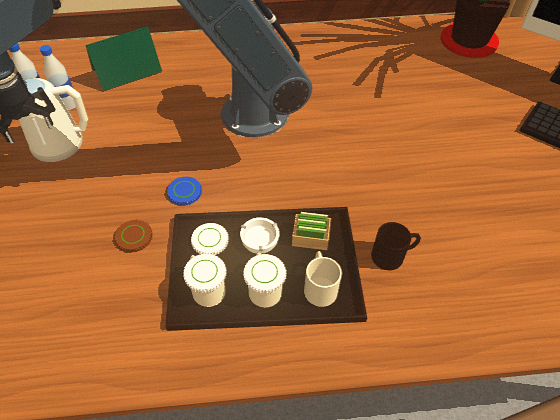

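View pics/top0.png

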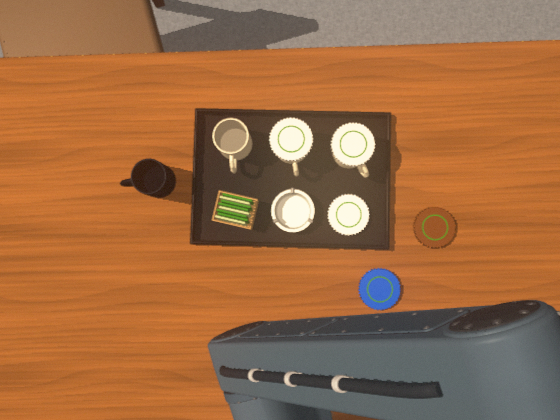

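Top view: the loose lid candidates are white (348,214), brown (435,227) and blue (380,289). The white one, lying flat on the tray's near side, fits. The mug candidates are cream and open (231,138), black (153,178), and two covered (291,139) and (353,145). The cream open one fits. I'll measure these and confirm with a crop.

```bash
cat > h.py <<'E'
import numpy as np
from station import manip
def ray(n,u,v,z):
    c=manip.get_calibration(n);f=210/np.tan(np.radians(c["fovy"]/2))
    R=np.array(c["R"]);t=np.array(c["t"]);o=-R.T@t
    d=R.T@np.array([(u-c["cx"])/f,(v-c["cy"])/f,1]);return o+d*(z-o[2])/d[2]
E
python3 - <<'E'
from h import *
import cv2
im=cv2.imread("pics/top0.png");hsv=cv2.cvtColor(im,cv2.COLOR_BGR2HSV)
crop=cv2.resize(im[100:255,185:400],None,fx=3.6,fy=3.6,interpolation=cv2.INTER_CUBIC);cv2.imwrite("pics/crop1.png",crop)
def blobs(n,im,zs):
    hsv=cv2.cvtColor(im,cv2.COLOR_BGR2HSV)
    m=((hsv[...,1]<110)&(hsv[...,2]>120)).astype(np.uint8)
    g=((hsv[...,0]>40)&(hsv[...,0]<85)&(hsv[...,1]>60)).astype(np.uint8)
    for nm,mm in(("white",m),("green",g)):
        k,l,s,c=cv2.connectedComponentsWithStats(mm)
        for i in range(1,k):
            if s[i,4]>25 and 100<s[i,1]<320 and 150<s[i,0]<420: print(n,nm,s[i],s[i,:2]+s[i,2:4]/2,ray(n,*(s[i,:2]+(s[i,2:4]-1)/2),.019)[:2].round(3),ray(n,*(s[i,:2]+(s[i,2:4]-1)/2),.1)[:2].round(3))
blobs("top",im,0)
blobs("scene",cv2.imread("pics/scene0.png"),0)
E
```

```text
top white [ 212  117   40   56 1396] [232. 145.] [0.644 0.113] [0.629 0.103]
top white [ 269  117   45   60 1648] [291.5 147. ] [ 0.635 -0.027] [ 0.62  -0.027]
top white [ 330  122   46   56 1720] [353. 150.] [ 0.624 -0.17 ] [ 0.61  -0.161]
top white [ 271  187   44   46 1550] [293. 210.] [ 0.488 -0.026] [ 0.482 -0.027]
top white [ 327  193   43   43 1389] [348.5 214.5] [ 0.474 -0.154] [ 0.469 -0.146]
top white [220 196  30   9  89] [235.  200.5] [0.513 0.108] [0.506 0.099]
top white [219 206  31  11  91] [234.5 211.5] [0.488 0.11 ] [0.482 0.1  ]
top white [215 216  31   9  99] [230.5 220.5] [0.467 0.119] [0.463 0.109]
top white [367 276  26  27 104] [380.  289.5] [ 0.3  -0.22] [ 0.307 -0.208]
top green [223 193  29   9  63] [237.5 197.5] [0.52  0.102] [0.513 0.093]
top green [219 200  32  11 166] [235.  205.5] [0.502 0.108] [0.496 0.099]
top green [217 209  31  12 171] [232.5 215. ] [0.48  0.115] [0.475 0.105]
top green [368 276  23  10  35] [379.5 281. ] [ 0.32 -0.22] [ 0.325 -0.208]
top green [370 293  22   9  28] [381.  297.5] [ 0.282 -0.222] [ 0.29 -0.21]
scene white [301 212  27   4  39] [314.5 214. ] [0.426 0.125] [0.486 0.11 ]
scene white [ 240  217   47   91 2861] [263.5 262.5] [ 0.561 -0.024] [ 0.611 -0.027]
scene white [298 219  27   5  44] [311.5 221.5] [0.45  0.113] [0.508 0.099]
scene white [ 183  223   46   84 2649] [206. 265.] [ 0.554 -0.165] [ 0.604 -0.158]
scene white [299 226  27   6  46] [312.5 229. ] [0.474 0.112] [0.53  0.098]
scene white [ 304  251   38   56 1531] [323. 279.] [0.622 0.115] [0.667 0.101]
scene green [173 181  22  17  61] [184.  189.5] [ 0.305 -0.22 ] [ 0.374 -0.209]
scene green [299 214  28   8 110] [313. 218.] [0.439 0.119] [0.498 0.105]
scene green [298 221  29   8 116] [312.5 225. ] [0.461 0.114] [0.518 0.1  ]
scene green [297 228  27  11 131] [310.5 233.5] [0.487 0.105] [0.542 0.092]
```

View pics/crop1.png

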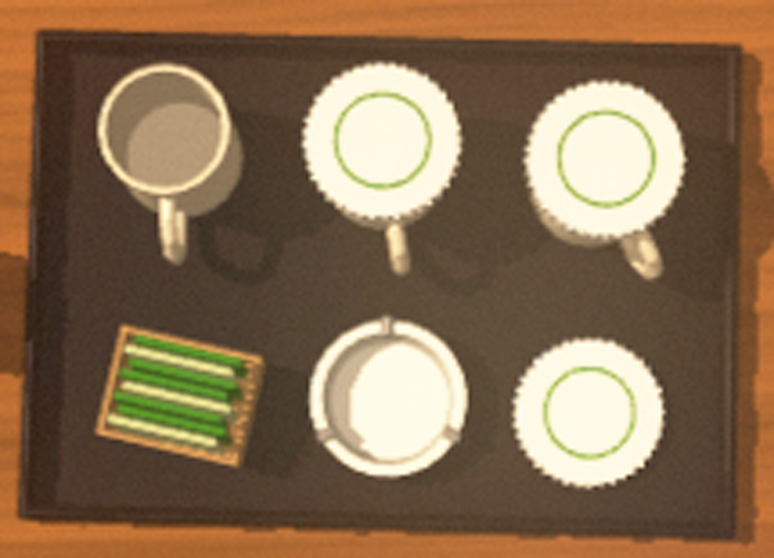

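The crop shows the white lid with a green circle at crop (589,412), which is top-view (348,214). The open cream mug's mouth is at crop (164,129), top-view (230.5,136). The covers are at crop (382,140) and (606,158). Next I'll cross-check with the scene view.

Run:
```python
from h import *
import cv2
s=cv2.imread("pics/scene0.png")
cv2.imwrite("pics/crop2.png",cv2.resize(s[205:315,175:355],None,fx=4,fy=4,interpolation=cv2.INTER_CUBIC))
P=lambda x,y:(185+x/3.6-.4,100+y/3.6-.4)
for n,p,z in(("lid",P(589,412),.019),("rim",P(164,129),.1),("cA",P(382,140),.104),("cB",P(606,158),.104),("ash",P(388,397),.037),("tea",P(180,396),.05)): print(n,ray("top",*p,z).round(3))
```

```text
lid [ 0.474 -0.155  0.019]
rim [0.649 0.106 0.1  ]
cA [ 0.637 -0.027  0.104]
cB [ 0.622 -0.162  0.104]
ash [ 0.486 -0.026  0.037]
tea [0.489 0.105 0.05 ]
```

View pics/crop2.png

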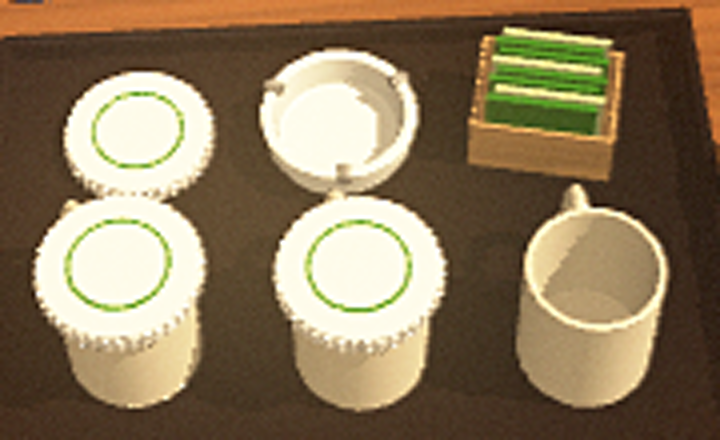

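Run:
```python
from h import *
P=lambda x,y:(175+x/4-.4,205+y/4-.4)
for n,p,z in(("lid",P(138,130),.019),("rim",P(595,268),.1),("cA",P(359,266),.104),("cB",P(118,265),.104)): print(n,ray("scene",*p,z).round(3))
```

```text
lid [ 0.473 -0.154  0.019]
rim [0.649 0.106 0.1  ]
cA [ 0.637 -0.026  0.104]
cB [ 0.623 -0.161  0.104]
```

Both views agree to 1 mm: lid (0.474,-0.155), mug mouth (0.649,0.106). I'll move away from the kettle, travel high, and close the fingers.

Request:
arm_command(rows=[[[25, 0, 15], 0, 1], [[25, 0, 15], 0, 1], [[25, 0, 15], 0, 1], [[25, 0, 15], 0, 1], [[10, 40, 0], 0, 1], [[10, 40, 0], 0, 1], [[10, 40, 0], 0, 1], [[10, 40, 0], 0, 1], [[10, 40, 0], 0, 1], [[10, 40, 0], 0, 1], [[10, 40, 0], 0, 1], [[10, 40, 0], 0, 1]])

```text
t: 1.6
tcp_pos: [0.4629, -0.2357, 0.3019]
tool_rot: [0.973, 0.233, -0.0, -0.0]
force: [0.3, -0.4, 0.2]
finger_gap: 0.002
```

Request:
arm_command(rows=[[[6, 40, 0], 0, 1], [[5, 41, 0], 0, 1], [[0, 0, 0], 0, 1], [[0, 0, -30], 0, 1], [[0, 0, -30], 0, 1], [[0, 0, -30], 0, 1], [[0, 0, -30], 0, 1], [[0, 0, -30], 0, 1], [[0, 0, -30], 0, 1], [[0, 0, -20], 0, 1], [[0, 0, 0], 0, 1], [[0, 0, 0], 0, 1]])

```text
t: 3.1
tcp_pos: [0.4744, -0.1571, 0.1027]
tool_rot: [0.973, 0.232, 0.0, 0.0]
force: [0.5, -0.1, 0.1]
finger_gap: -0.002
```

Run:
```python
from h import *
import cv2
for n in("scene","wrist"): cv2.imwrite(f"pics/{n}1.png",manip.snapshot(n))
a=cv2.imread("pics/scene1.png")[180:330,120:400];b=cv2.imread("pics/wrist1.png")
cv2.imwrite("pics/c1.png",np.hstack([cv2.resize(a,(500,268)),cv2.resize(b,(300,225)).copy() if 0 else cv2.copyMakeBorder(cv2.resize(b,(300,225)),0,43,0,0,0)]))
print(manip.sense()["tcp_pos"])
```

```text
[ 0.47461081 -0.15695456  0.10320438]
```

View pics/c1.png

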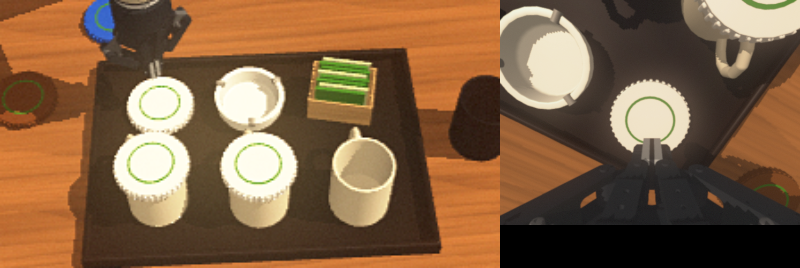

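The scene view (crop 155,70) and the wrist view (650,150) show the fingers above the loose lid, with nothing disturbed. Now I go down 37 mm and dwell.

Request:
arm_command(rows=[[[0, 1, -13], 0, 1], [[0, 1, -12], 0, 1], [[0, 0, -12], 0, 1], [[0, 0, 0], 0, 1], [[0, 0, 0], 0, 1], [[0, 0, 0], 0, 1], [[0, 0, 0], 0, 1], [[0, 0, 0], 0, 1], [[0, 0, 0], 0, 1], [[0, 0, 0], 0, 1], [[0, 0, 0], 0, 1], [[0, 0, 0], 0, 1]])

```text
t: 4.7
tcp_pos: [0.4739, -0.1543, 0.0653]
tool_rot: [0.973, 0.233, -0.0, -0.0]
force: [-0.2, -0.7, 0.1]
finger_gap: -0.005
```

Request:
arm_command(rows=[[[0, 0, 0], 0, 1], [[0, 0, 0], 0, 1], [[0, 0, 0], 0, 1], [[0, 0, 0], 0, 1], [[0, 0, 0], 0, 1], [[0, 0, 0], 0, 1], [[0, 0, 0], 0, 1], [[0, 0, 0], 0, 1], [[0, 0, 0], 0, 1], [[0, 0, 0], 0, 1], [[0, 0, 0], 0, 1], [[0, 0, 0], 0, 1]])

```text
t: 6.2
tcp_pos: [0.4739, -0.1542, 0.0653]
tool_rot: [0.973, 0.233, -0.0, -0.0]
force: [0.3, 0.2, -0.6]
finger_gap: -0.002
```

Request:
arm_command(rows=[[[0, 0, 30], 0, 1], [[0, 0, 30], 0, 1], [[0, 0, 30], 0, 1], [[0, 0, 30], 0, 1], [[0, 0, 30], 0, 1], [[0, 0, 30], 0, 1], [[0, 0, 30], 0, 1], [[0, 0, 25], 0, 1], [[0, 0, 0], 0, 1], [[0, 0, 0], 0, 1]])

```text
t: 7.45
tcp_pos: [0.4733, -0.1539, 0.2994]
tool_rot: [0.973, 0.233, -0.001, -0.001]
force: [-0.5, 0.0, -0.2]
finger_gap: 0.003
```

Request:
arm_command(rows=[[[25, 37, 0], 0, 1], [[25, 37, 0], 0, 1], [[25, 37, 0], 0, 1], [[25, 37, 0], 0, 1], [[25, 37, 0], 0, 1], [[25, 37, 0], 0, 1], [[25, 38, 0], 0, 1], [[0, 0, 0], 0, 1], [[0, 0, 0], 0, 1], [[0, 0, -30], 0, 1], [[0, 0, -30], 0, 1], [[0, 0, 0], 0, 1]])

```text
t: 8.95
tcp_pos: [0.6462, 0.1043, 0.2373]
tool_rot: [0.973, 0.232, -0.004, -0.001]
force: [0.6, -0.0, 0.9]
finger_gap: 0.0
```

Run:
```python
from h import *
import cv2
for n in("scene","wrist"): cv2.imwrite(f"pics/{n}2.png",manip.snapshot(n))
a=cv2.imread("pics/scene2.png")[180:330,120:400];b=cv2.imread("pics/wrist2.png")
cv2.imwrite("pics/c2.png",np.hstack([cv2.resize(a,(500,268)),cv2.copyMakeBorder(cv2.resize(b,(300,225)),0,43,0,0,0)]))
print(manip.sense()["tcp_pos"])
```

```text
[0.6489603  0.10474114 0.24079632]
```

View pics/c2.png

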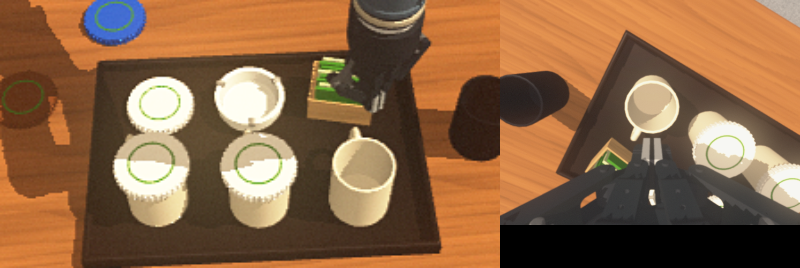

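The fingers are high over the open mug (wrist view: mouth at 652,105, fingertips at 652,150). The height explains the offset. Everything else is in place. Now down 93 mm to TCP z of about 0.147.

Request:
arm_command(rows=[[[0, 0, -20], 0, 1], [[0, 0, -20], 0, 1], [[0, 0, -20], 0, 1], [[0, 0, -20], 0, 1], [[0, 0, -13], 0, 1], [[0, 0, 0], 0, 1], [[0, 0, 0], 0, 1], [[0, 0, 0], 0, 1], [[0, 0, 0], 0, 1], [[0, 0, 0], 0, 1], [[0, 0, 0], 0, 1], [[0, 0, 0], 0, 1]])

```text
t: 10.55
tcp_pos: [0.649, 0.1057, 0.1473]
tool_rot: [0.973, 0.233, -0.0, -0.0]
force: [0.0, -0.2, -0.7]
finger_gap: -0.0
```

Request:
arm_command(rows=[[[0, 0, 0], 0, 1], [[0, 0, 0], 0, 1], [[0, 0, 0], 0, 1], [[0, 0, 0], 0, 1], [[0, 0, 0], 0, 1], [[0, 0, 0], 0, 1], [[0, 0, 0], 0, 1], [[0, 0, 0], 0, 1], [[0, 0, 0], 0, 1], [[0, 0, 0], 0, 1], [[0, 0, 0], 0, 1], [[0, 0, 0], 0, 1]])

```text
t: 12.05
tcp_pos: [0.649, 0.1057, 0.1473]
tool_rot: [0.973, 0.233, -0.0, 0.0]
force: [0.6, 0.7, -0.2]
finger_gap: -0.001
```

Run:
```python
from h import *
import cv2
for n in("scene","wrist"): cv2.imwrite(f"pics/{n}3.png",manip.snapshot(n))
a=cv2.imread("pics/scene3.png")[180:330,120:400];b=cv2.imread("pics/wrist3.png")
cv2.imwrite("pics/c3.png",np.hstack([cv2.resize(a,(500,268)),cv2.copyMakeBorder(cv2.resize(b,(300,225)),0,43,0,0,0)]))
s=manip.sense();print(s["t"],s["tcp_pos"],s["force"])
```

```text
12.15 [0.64897041 0.10576107 0.14732118] [-0.05022206 -0.01092206 -0.41258683]
```

View pics/c3.png

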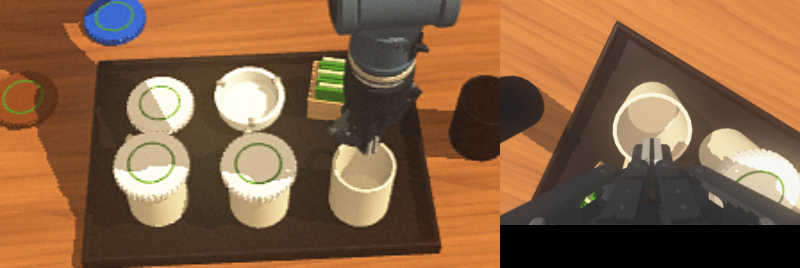

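The fingertips (crop 370,143) are just above the open mug's mouth (crop 362,165). All objects are where they were, and over 2 s of dwell have passed.

```bash
python3 -c "
from station import manip
print(manip.sign_off())"
```

```text
the job is handed in; nothing more can be done
None
```

I pointed at the loose white lid and then at the open cream mug, then handed the job in at about 12 s. The gripper was shut and still over the mug's mouth. `sign_off` gives no verdict, so I have only my own checks to go on.

| Target | Position (m) | Fingertip height | Dwell |
|---|---|---|---|
| Loose lid | (0.474, -0.155) | about 35 mm above its top | about 2.5 s |
| Open mug mouth | (0.649, 0.106) | about 36 mm above the rim | over 2 s |

- **Position:** the scene and top cameras agreed to about 1 mm on both targets. In both dwells the tool was within about 1 mm of the target seen from above. The grasp point stood about 55 mm above each, within the 20–85 mm limits.
- **Travel:** between the two points I crossed the tray with the tool about 0.3 m above the desk, well clear of the covered mugs, ashtray and tea holder.
- **Contact:** the force readings stayed below about 1 N throughout, which looked like noise. In the final pictures the visible objects looked unmoved; I judged this by eye and did not measure it. The arm partly hid the tea holder.

No check failed or disagreed.

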